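# Swing the casting frame shut against its post

## Task

Close the casting frame: swing its loose front wall round the steel post, sliding it on the board without lifting it and keeping its heel behind the post, until it lies flush across the ends of both side walls and covers them fully. Let go of it, and leave the plaster model inside, the mug and the jar where they are.

Things in the scene. Friction and masses are not known exactly. Their poses are not given: they have to be found in the camera images.
- casting_board: Fixed plywood board, 280 (x) x 340 (y) x 15 mm; origin at the centre of its underside, x roughly away from the robot, y roughly left, z up. Three fixed wooden walls, tops at z = 49 mm, form a U open to +y: back wall at y = -163..-147 mm, near side wall at x = -66..-50, far side wall at x = 90..106; both side walls end at y = -42.
- near_end (a point): Middle of the end face of the near side wall (16 mm wide, 34 mm high), half way up; at x = -58, y = -42, z = 32 mm in the board's frame. The face looks to the board's +y.
- far_end (a point): The same for the far side wall; at x = 98, y = -42, z = 32 mm in the board's frame.
- post (a point): Centre of the top of the fixed upright steel post, 14 mm in diameter, 50 mm tall above the board, at x = -96, y = -5 mm in the board's frame, outside the near corner of the frame. The loose wall's heel lies between it and the near side wall's outer corner; when shut it has 2 mm of play there.
- loose_wall: Straight loose wooden bar, 244 x 28 x 34 mm high, about 0.25 kg. Origin on the centre line of its underside, 41 mm from the heel end; x along it to the free tip (+203 mm), y across (outer face +14 mm, inner -14), z up. Starts with its tip swung open 0.5 to 0.95 rad to the board's +y. Shut, it points along the board's x with its origin near x = -81, y = -27 mm of the board.
- near_mark (a point): Point on the loose wall's inner face, half way up, 23 mm from its origin towards the tip: comes to the near side wall's end.
- far_mark (a point): Point on the loose wall's inner face, half way up, 179 mm from its origin: comes to the far side wall's end.
- wall_tip (a point): Centre of the loose wall's free end face, 203 mm from its origin; at x = 122 mm in the board's frame when shut (16 mm beyond the far side wall).
- model: Small hollow plaster cup with a ragged rim (the plaster model), about 72 x 96 x 61 mm, standing inside the frame; origin under its centre.
- soap_jar: Brown jar with black lid, 62 mm across, 86 mm tall, behind the board; origin under its centre.
- enamel_mug: Plain white mug, 70 mm across, 76 mm tall, behind the board; origin under its centre.

How it is judged:
By the outcome, as a careful person would: the job done as asked, in the order asked, and still so for the second after the job is handed in, with the robot touching nothing.
It also fails if it takes over 32 s, if anything falls off the work surface, if the arm or the gripper's body presses on something with over 40 N, if the wrist force passes 120 N, or if a joint passes its speed limit or range.

## Robot

A 6-joint arm with a two-finger parallel gripper is mounted at the origin on a cart in front of the work surface, level with it; the furniture and walls round the work are solid. World frame = base frame: x ahead of the robot, y to its left, z up, the work surface at z = 0. Lengths are in m, angles in rad, forces in N, time in s.
With the tool pointing down it reaches from about 0.325 to 0.9 m from the base axis. Payload 3.5 kg.
Tool frame: the origin (TCP) lies at the very end of the fingers, on their centre line; the grasp point (between the pads) lies 19 mm behind it; z points along the fingers, y is the line along which they close (so a half turn about z gives the same grasp; the last joint's range is limited). The gripper opens to 85 mm and grips with 20 to 120 N. Pads are 22 mm wide; open, the fingers measure 114 mm over their backs; the gripper's body (76 mm by 85 mm) begins 54 mm behind the grasp point. The pads swing forward as they close: fully open they stand 13 mm farther back than shut.
Start: joints at [-1.334, 0.276, -0.026, 1.268, 0, 1.467], TCP at [0.208, -0.589, 0.231] pointing down, gripper open.
Joint ranges: [-3.12, 3.12], [-0.85, 1.88], [-1.08, 1.24], [-1.95, 2.15], [-1.57, 1.53], [-3.14, 3.14]. Speed limits (rad/s): [2.57, 2.57, 3.14, 3.14, 3.14, 3.14].

## Interface

Orientations are given as a unit quaternion [w, x, y, z].
In Python, from workcell import bot gives the robot as it stands. The module is installed in compiled form; this text tells all that it offers.
- The arm moves only by the tool step_arm, never from a script. Its argument "moves" is a list of rows, each an object with "slide": the shift along the world's x, y, z in m, a list of three; "twist": the turn, a rotation vector about the world's x, y, z in degrees, a list of three. In form: [{"slide": [dx, dy, dz], "twist": [ax, ay, az]}, ...]. A call has 1 to 10 rows; each row is the pose to reach, as a shift and turn from the pose commanded when the call began; what a row does not reach only later rows make up. A row lasts 1/12 s, in which the tool goes at most 41.7 mm and 7.16 degrees, less where a joint would pass 70% of its speed; a pose out of reach is approached as far as the arm can. A call with a gripper value outside its range is refused whole. "jaw" is the gripper's target within -1 to 1 (fully open at 1, half-way at 0, shut at -1), set as the call begins (left out, the last holds). The fingers move at their own pace and stop on an object; "squeeze" is the grip in N (left out, the last holds). Time passes only in rows, so rows that repeat a pose let the fingers close. It gives the time, the measured TCP pose, the force, the opening and the grip force at its end, in the units of the state.
- bot.sense(): the state, without advancing time (a new reading comes with each control period).
- bot.get_image(name): name is "scene" or "top" or "wrist"; returns a dict with "color" (384x512x3 uint8, blue, green, red), "fov_y" (degrees; the focal length in pixels is half the picture's height over the tangent of half this angle, whatever the lens; pixels are square), "cx", "cy" (the principal point, pixels), "R" (3x3) and "t" (3): a world point X has camera coordinates R X + t. Camera axes: x right, y down, z forward; pixel columns grow to the right and rows downward; lengths in m; the calibration is good to about 2 mm. A picture is of the moment at which its call begins. There is no depth.
- bot.sign_off(): hands the job in; it is judged then, once.
Trained networks look in the newest picture that a camera, given by its name, has taken for a name from the list of things; names that differ only in an ending like _2 or _b are one class to them, and where a whole thing is asked for, a point or a joint stands for the part that bears it (a point fixed in the world has none). Each returns a list of dicts, best first, with "score" (0 to 1); they miss things now and then, are a little off and sometimes report something else, mostly with a low value. They report only what shows in the picture. A call takes as long as a camera call.
- bot.cut_out(camera, query): "pixels" (384x512 bool, what is visible of it) and "centre" ([row, column] in pixels, amid what is visible of it).
The state is a dict: "time": time; "qpos": joint angles; "qvel": joint speeds; "joint_torque": joint torques, N m; "tool_pos": TCP position; "eef_rot": TCP orientation; "ft_force": force on the tool from outside, world axes, zero at the start; "torque": the same for the moment, N m; "gripper_width": opening from 0.0 (shut) to 1.0 (fully open); "finger_force": force on a finger pad.
Only numpy, scipy, OpenCV 4.12 (cv2) and the standard library are available. Lean on these libraries where they do the work, as an engineer would, in place of code of your own. Each camera call takes 0.05 s, during which the arm holds its last target. There are 200 camera calls.

## Working session

There is one attempt and no reset: what is moved stays moved. The work goes in short steps, Python scripts to look and compute and a tool call to move; the robot and the scene stay as the last step left them, time stands still between calls to the robot, and variables do not carry over. Pictures are saved under pics/ and viewed, at most 10 in all, crops included, and the job is handed in when it is done.

Besides the shell and the picture viewer there is one more tool, called after "Call:" by a JSON object that holds its "name" and its "arguments", one argument or row to a line. step_arm: Moves the arm, as the interface text tells. Its arguments: {"type":"object","properties":{"moves":{"type":"array","items":{"type":"object","properties":{"slide":{"type":"array","items":{"type":"number"}},"twist":{"type":"array","items":{"type":"number"}}}}},"jaw":{"type":"number"},"squeeze":{"type":"number"}},"required":["moves"]}

```bash
mkdir -p pics; cat > h.py <<'E'
import numpy as np, cv2
from workcell import bot
def cam(n):
    im=bot.get_image(n); im['f']=192/np.tan(np.radians(im['fov_y'])/2)
    im['R']=np.array(im['R']);im['t']=np.array(im['t']); return im
def proj(im,X):
    c=np.atleast_2d(X)@im['R'].T+im['t']; return c[:,:2]/c[:,2:]*im['f']+[im['cx'],im['cy']]
def unproj(im,uv,z):
    uv=np.atleast_2d(uv).astype(float); d=np.c_[(uv-[im['cx'],im['cy']])/im['f'],np.ones(len(uv))]@im['R']
    o=-im['R'].T@im['t']; return o+d*((z-o[2])/d[:,2])[:,None]
E
python3 - <<'E'
from h import *
ims=[]
for n in('top','scene'):
    im=cam(n); print(n,im['f'],im['cx'],im['cy'],(-im['R'].T@im['t']).round(3), im['R'].round(2).tolist())
    c=im['color'].copy()
    for q,z in(('loose_wall',.049),('casting_board',.015),('model',.05),('soap_jar',.086),('enamel_mug',.076)):
        for r in bot.cut_out(n,q)[:1]:
            m=r['pixels']; print(n,q,round(r['score'],2),np.round(r['centre']),m.sum(),unproj(im,r['centre'][::-1],z).round(3))
            k,_=cv2.findContours(m.astype(np.uint8),0,2); 
            if q=='loose_wall' or q=='casting_board':
                b=cv2.boxPoints(cv2.minAreaRect(np.vstack(k))); print(b.round().tolist(), unproj(im,b,z).round(3).tolist())
            cv2.drawContours(c,k,-1,(0,255,0) if q=='loose_wall' else (255,0,255),1)
    ims.append(c)
    cv2.imwrite(f'pics/{n}.png',cv2.resize(np.hstack([im['color']]),(800,600),interpolation=cv2.INTER_CUBIC))
cv2.imwrite('pics/both.png',cv2.resize(np.hstack(ims),(800,300)))
print(bot.sense())
E
```

```text
top 372.3437654750364 257.30406202336025 191.193009372551 [0.461 0.055 0.891] [[-0.03, -1.0, -0.02], [-0.99, 0.03, -0.16], [0.16, 0.02, -0.99]]
top loose_wall 0.9 [248. 246.] 1332 [[0.474 0.102 0.049]]
[[195.0, 228.0], [201.0, 216.0], [295.0, 271.0], [288.0, 283.0]] [[0.522, 0.217, 0.049], [0.547, 0.201, 0.049], [0.42, -0.006, 0.049], [0.396, 0.01, 0.049]]
top casting_board 0.72 [238. 254.] 14877 [[0.498 0.083 0.015]]
[[176.0, 186.0], [322.0, 163.0], [341.0, 283.0], [195.0, 306.0]] [[0.625, 0.269, 0.015], [0.67, -0.084, 0.015], [0.39, -0.112, 0.015], [0.346, 0.223, 0.015]]
top model 0.8 [220. 297.] 1031 [[ 0.533 -0.015  0.05 ]]
top soap_jar 0.83 [121. 323.] 772 [[ 0.75  -0.081  0.086]]
top enamel_mug 0.59 [239. 254.] 14859 [[0.493 0.081 0.076]]
scene 478.27430628348145 255.37820758274316 200.07915443853412 [0.14  0.496 0.853] [[-0.71, -0.7, -0.01], [-0.54, 0.56, -0.62], [0.44, -0.44, -0.78]]
scene loose_wall 0.6 [253. 274.] 2412 [[0.473 0.116 0.049]]
[[215.0, 258.0], [335.0, 231.0], [339.0, 251.0], [220.0, 279.0]] [[0.547, 0.203, 0.049], [0.421, -0.01, 0.049], [0.383, 0.022, 0.049], 
[... 426 characters left out ...]

{'time': 0.6, 'qpos': array([-1.33441432e+00,  2.76355856e-01, -2.63627699e-02,  1.26799263e+00,
       -7.73537533e-06,  1.46739934e+00]), 'qvel': array([ 0.00086333,  0.00047321,  0.00029699,  0.00020681, -0.00034505,
       -0.00107203]), 'joint_torque': array([-7.61493120e-04, -4.45169950e+01,  2.95370668e+01,  1.34377318e-03,
       -1.50127403e-04, -4.10719778e-06]), 'tool_pos': array([ 0.20829404, -0.58929018,  0.23135831]), 'eef_rot': array([ 4.26987681e-05,  9.85603455e-01,  1.69073439e-01, -1.03291369e-06]), 'ft_force': array([-0.50022074,  0.13869564,  0.61834335]), 'torque': array([ 0.03556581, -0.03592372, -0.04018665]), 'finger_force': 0.0, 'gripper_width': 0.9979488217915581}
```

View pics/top.png

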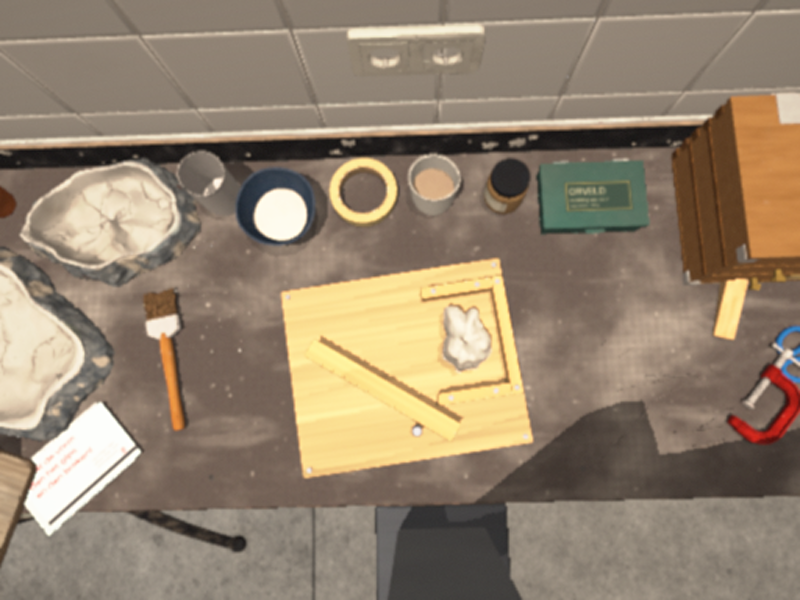

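View pics/scene.png

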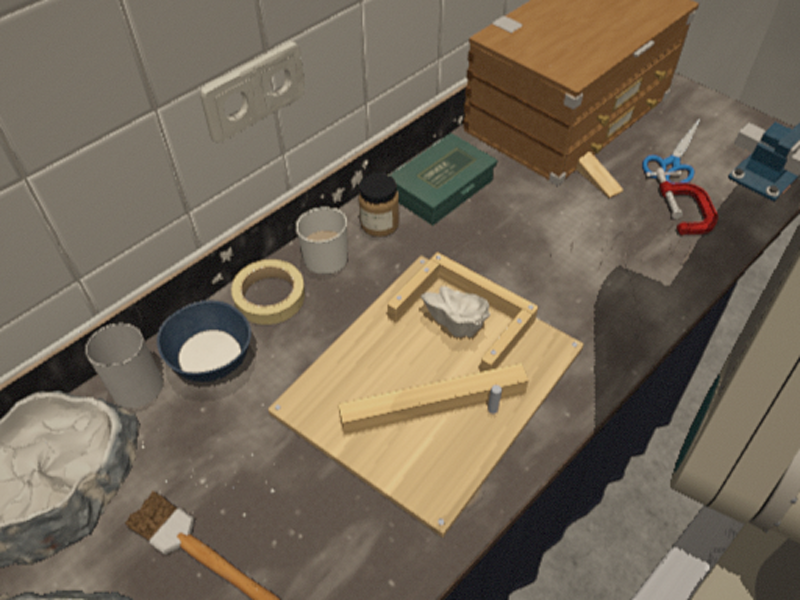

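Top view (800 px scale): board corners are at about (282,292), (500,260), (532,440) and (305,475). The post top is at (417,431), and the loose wall runs from its tip at (312,348) to its heel at (458,432). The model is at (467,337). The scene view agrees, with the post outside the heel. The top "enamel_mug" mask was the board, so I'm rejecting it. Next I fit the poses by silhouette in both cameras.

```bash
cat >> h.py <<'E'
from scipy.optimize import minimize
def box(x0,x1,y0,y1,z0,z1): return np.array([[x,y,z] for x in(x0,x1) for y in(y0,y1) for z in(z0,z1)])/1e3
BOARD=[box(-140,140,-170,170,0,15),box(-66,106,-163,-147,15,49),box(-66,-50,-163,-42,15,49),box(90,106,-163,-42,15,49)]
WALL=[box(-41,203,-14,14,15,49)]
def T(p,X):
    c,s=np.cos(p[2]),np.sin(p[2]); X=np.atleast_2d(X); return np.c_[p[0]+c*X[:,0]-s*X[:,1],p[1]+s*X[:,0]+c*X[:,1],X[:,2]]
def sil(im,p,boxes,S=4):
    m=np.zeros((384*S,512*S),np.uint8)
    for b in boxes:
        h=cv2.convexHull((((proj(im,T(p,b))+.5)*S)*16).astype(np.int32)); cv2.fillConvexPoly(m,h,255,shift=4)
    return cv2.resize(m,(512,384),interpolation=cv2.INTER_AREA)/255.
def fit(ims,masks,boxes,p0):
    f=lambda q:sum(np.abs(sil(i,[q[0],q[1],q[2]/5],boxes)-m).sum() for i,m in zip(ims,masks))
    q0=np.array([p0[0],p0[1],p0[2]*5]); 
    for st in(.02,.005):
        r=minimize(f,q0,method='Nelder-Mead',options=dict(initial_simplex=q0+np.vstack([np.zeros(3),np.diag([st,st,4*st])]),xatol=1e-4,fatol=.1)); q0=r.x
    return np.array([q0[0],q0[1],q0[2]/5]),r.fun
def rel(B,W):
    d=T([0,0,-B[2]],[[W[0]-B[0],W[1]-B[1],0]])[0]; return d[0]*1e3,d[1]*1e3,W[2]-B[2]
E
python3 - <<'E'
from h import *
ims=[cam('top'),cam('scene')]
mb=[];mw=[]
for n in('top','scene'):
    w=bot.cut_out(n,'loose_wall')[0]['pixels']; b=bot.cut_out(n,'casting_board')[0]['pixels']
    mw.append(w); mb.append(b)
# fill interior: anything inside (wall, model) is board silhouette
mb2=[]
for a in mb:
    k,_=cv2.findContours(a.astype(np.uint8),0,2); k=max(k,key=cv2.contourArea); m=np.zeros(a.shape,np.uint8); cv2.fillPoly(m,[k],1); mb2.append(m)
for s in([0],[1],[0,1]):
    B,e=fit([ims[i] for i in s],[mb2[i] for i in s],BOARD,[.5,.08,-.13]); 
    W,e2=fit([ims[i] for i in s],[mw[i] for i in s],WALL,[.43,.03,1.03])
    print(s,B.round(4),e,W.round(4),e2,np.round(rel(B,W),3))
np.savez('fit0.npz',B=B,W=W)
# overlay on zoomed crops
out=[]
for im in ims:
    c=im['color'].copy(); M=np.float32([[4,0,-4*150],[0,4,-4*140]]); c=cv2.warpAffine(c,M,(800,600),flags=cv2.INTER_CUBIC)
    for p,bx,col in((B,BOARD,(255,0,0)),(W,WALL,(0,200,0))):
        for b in bx:
            h=cv2.convexHull(proj(im,T(p,b)).astype(np.float32)); cv2.polylines(c,[((h-[150,140]+.5)*4).astype(np.int32)],True,col,1)
    u=proj(im,T(B,[[-.096,-.005,.065]]))[0]; cv2.circle(c,tuple(((u-[150,140]+.5)*4).astype(int)),10,(0,0,255),1)
    out.append(c)
cv2.imwrite('pics/o1.png',out[0]); cv2.imwrite('pics/o2.png',out[1])
E
```

```text
[0] [0.5071 0.074  0.1264] 190.25882352941176 [0.4294 0.0361 1.031 ] 132.82745098039217 [-81.781 -27.891   0.905]
[1] [0.5069 0.0738 0.1303] 220.4313725490196 [0.43   0.0367 1.0261] 151.4313725490196 [-81.017 -26.838   0.896]
[0, 1] [0.507  0.0739 0.1277] 417.8313725490196 [0.43   0.0367 1.025 ] 281.0666666666667 [-81.086 -27.078   0.897]
```

View pics/o1.png

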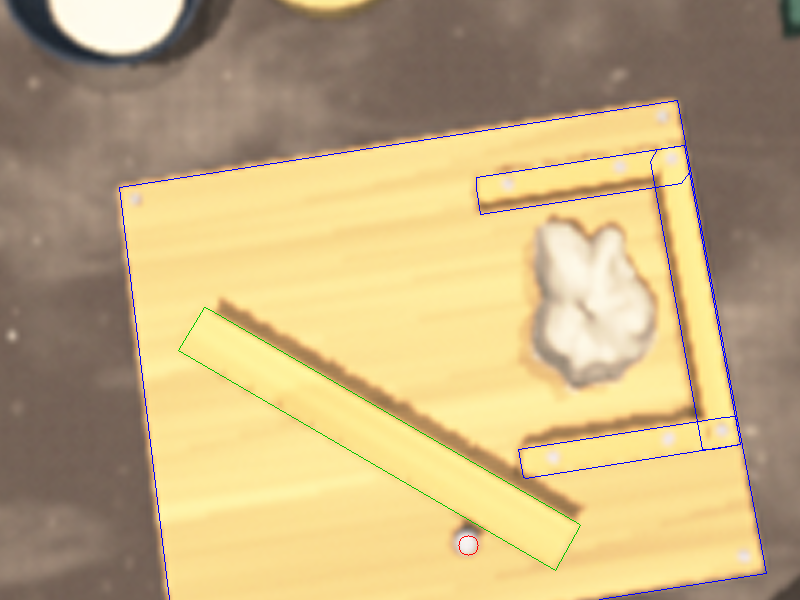

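Both cameras agree: board at (0.507, 0.0739, yaw 0.128), wall origin at (0.430, 0.0367, yaw 1.025), 0.90 rad open. The wall origin is already near (-81,-27) in the board frame. The plan is to grip at 130 mm along the wall, swing about the origin to about 0.14 rad open, release, then push flush from outside. I turn +219° on the way, which keeps joint 6 away from its limit.

Call:
{"name": "step_arm", "arguments": {
  "moves": [
    {"slide": [0.011,0.028,0],"twist": [0,0,7]},
    {"slide": [0.022,0.055,0],"twist": [0,0,14]},
    {"slide": [0.032,0.083,0],"twist": [0,0,21]},
    {"slide": [0.043,0.11,0],"twist": [0,0,28]},
    {"slide": [0.054,0.138,0],"twist": [0,0,35]},
    {"slide": [0.065,0.166,0],"twist": [0,0,42]},
    {"slide": [0.076,0.193,0],"twist": [0,0,49]},
    {"slide": [0.086,0.221,0],"twist": [0,0,56]},
    {"slide": [0.097,0.248,0],"twist": [0,0,63]},
    {"slide": [0.108,0.276,0],"twist": [0,0,70]}
  ],
  "jaw": 0.15
}}

```text
time: 1.73
tool_pos: [0.3166, -0.3121, 0.2315]
eef_rot: [0.0, 0.708, 0.706, -0.0]
ft_force: [1.1, -0.0, 1.2]
gripper_width: 0.577
finger_force: 0.0
```

Call:
{"name": "step_arm", "arguments": {
  "moves": [
    {"slide": [0.011,0.028,0],"twist": [0,0,7]},
    {"slide": [0.022,0.055,0],"twist": [0,0,14]},
    {"slide": [0.032,0.083,0],"twist": [0,0,21]},
    {"slide": [0.043,0.11,0],"twist": [0,0,28]},
    {"slide": [0.054,0.138,0],"twist": [0,0,35]},
    {"slide": [0.065,0.166,0],"twist": [0,0,42]},
    {"slide": [0.076,0.193,0],"twist": [0,0,49]},
    {"slide": [0.086,0.221,0],"twist": [0,0,56]},
    {"slide": [0.097,0.248,0],"twist": [0,0,63]},
    {"slide": [0.108,0.276,0],"twist": [0,0,70]}
  ]
}}

```text
time: 2.57
tool_pos: [0.4247, -0.0359, 0.2316]
eef_rot: [0.0, 0.175, 0.985, -0.0]
ft_force: [-0.0, -0.3, -0.3]
gripper_width: 0.575
finger_force: 0.0
```

Call:
{"name": "step_arm", "arguments": {
  "moves": [
    {"slide": [0.008,0.02,0],"twist": [0,0,7]},
    {"slide": [0.016,0.04,0],"twist": [0,0,14]},
    {"slide": [0.024,0.06,0],"twist": [0,0,21]},
    {"slide": [0.032,0.08,0],"twist": [0,0,28]},
    {"slide": [0.04,0.1,0],"twist": [0,0,35]},
    {"slide": [0.048,0.12,0],"twist": [0,0,42]},
    {"slide": [0.056,0.14,-0.02],"twist": [0,0,49]},
    {"slide": [0.064,0.16,-0.04],"twist": [0,0,56]},
    {"slide": [0.07,0.177,-0.06],"twist": [0,0,63]},
    {"slide": [0.073,0.185,-0.08],"twist": [0,0,70]}
  ]
}}

```text
time: 3.4
tool_pos: [0.4984, 0.1497, 0.1509]
eef_rot: [0.001, -0.422, 0.907, 0.0]
ft_force: [0.4, -0.3, 0.2]
gripper_width: 0.574
finger_force: 0.0
```

```bash
python3 - <<'E'
from h import *
s=bot.sense(); q=s['eef_rot']; print(s['time'],s['tool_pos'].round(4),q.round(4),s['qpos'].round(2),s['gripper_width'],s['ft_force'].round(2))
W=np.load('fit0.npz')['W']; g=T(W,[[.13,0,.022]])[0]; yaw=2*np.arctan2(q[2],q[1]); d=(W[2]+np.pi-yaw+np.pi)%(2*np.pi)-np.pi
print('slide',(g-s['tool_pos']).round(4),'twist',np.degrees(d))
E
```

```text
3.4 [0.4984 0.1497 0.1509] [ 0.001  -0.4219  0.9066  0.    ] [ 0.17  0.15 -0.36  1.06  0.   -0.7 ] 0.5736867775874744 [ 0.42 -0.27  0.23]
slide [-0.0009 -0.0019 -0.1289] twist 8.812899918374018
```

Call:
{"name": "step_arm", "arguments": {
  "moves": [
    {"slide": [0,0,-0.02],"twist": [0,0,5]},
    {"slide": [0,0,-0.04],"twist": [0,0,9.2]},
    {"slide": [0,0,-0.06],"twist": [0,0,9.2]},
    {"slide": [0,0,-0.08],"twist": [0,0,9.2]},
    {"slide": [0,0,-0.1],"twist": [0,0,9.2]},
    {"slide": [0,0,-0.115],"twist": [0,0,9.2]},
    {"slide": [0,0,-0.124],"twist": [0,0,9.2]},
    {"slide": [0,0,-0.128],"twist": [0,0,9.2]},
    {"slide": [0,0,-0.128],"twist": [0,0,9.2]}
  ]
}}

```text
time: 4.15
tool_pos: [0.4968, 0.1476, 0.0227]
eef_rot: [-0.001, -0.49, 0.872, 0.0]
ft_force: [0.2, -0.2, -0.2]
gripper_width: 0.574
finger_force: 0.0
```

Call:
{"name": "step_arm", "arguments": {
  "moves": [
    {"slide": [0,0,0]},
    {"slide": [0,0,0]},
    {"slide": [0,0,0]},
    {"slide": [0,0,0]},
    {"slide": [0,0,0]},
    {"slide": [0,0,0]}
  ],
  "jaw": -0.5,
  "squeeze": 30
}}

```text
invalid input
```

```bash
python3 - <<'E'
from h import *
s=bot.sense(); q=s['eef_rot']; p=s['tool_pos']; print(s['time'],p.round(4),q.round(4),s['qpos'].round(2),s['gripper_width'],s['finger_force'],s['ft_force'].round(2))
yaw=2*np.arctan2(q[2],q[1])-np.pi; print(yaw)
f=np.load('fit0.npz'); O=f['W'][:2]; B=f['B']
print('origin est from tool', p[:2]-.13*np.array([np.cos(yaw),np.sin(yaw)]))
R=lambda a:np.array([[np.cos(a),-np.sin(a)],[np.sin(a),np.cos(a)]])
# pivot: board (-81,-27)
for k in range(1,20):
    a=-np.radians(5*k)
    if yaw+a<B[2]+.1: break
    print(5*k,(R(a)@(p[:2]-O)+O-p[:2]).round(4), 'open left',round(yaw+a-B[2],3))
print('target origin',T(B,[[-.081,-.027,0]]),O)
E
```

```text
4.15 [0.4968 0.1476 0.0227] [-6.000e-04 -4.899e-01  8.718e-01  2.000e-04] [ 0.16  0.3  -0.49  0.78 -0.   -0.86] 0.5739319008547107 0.0 [ 0.22 -0.23 -0.25]
1.0239021423733767
origin est from tool [0.42920932 0.03658595]
5 [ 0.0094 -0.0062] open left 0.809
10 [ 0.0182 -0.0133] open left 0.722
15 [ 0.0264 -0.0211] open left 0.634
20 [ 0.0339 -0.0295] open left 0.547
25 [ 0.0406 -0.0386] open left 0.46
30 [ 0.0465 -0.0483] open left 0.373
35 [ 0.0515 -0.0584] open left 0.285
40 [ 0.0557 -0.0689] open left 0.198
45 [ 0.0589 -0.0797] open left 0.111
target origin [[0.4300819  0.03679896 0.        ]] [0.43000628 0.03671072]
```

Call:
{"name": "step_arm", "arguments": {
  "moves": [
    {"slide": [0,0,0],"twist": [0,0,0]},
    {"slide": [0,0,0],"twist": [0,0,0]},
    {"slide": [0,0,0],"twist": [0,0,0]},
    {"slide": [0,0,0],"twist": [0,0,0]},
    {"slide": [0,0,0],"twist": [0,0,0]},
    {"slide": [0,0,0],"twist": [0,0,0]}
  ],
  "jaw": -0.5,
  "squeeze": 30
}}

```text
time: 4.65
tool_pos: [0.4984, 0.1481, 0.0245]
eef_rot: [0.001, -0.49, 0.872, -0.0]
ft_force: [-1.0, 0.7, 6.0]
gripper_width: 0.322
finger_force: 31.8
```

Call:
{"name": "step_arm", "arguments": {
  "moves": [
    {"slide": [0.0094,-0.0062,0.001],"twist": [0,0,-5]},
    {"slide": [0.0182,-0.0133,0.001],"twist": [0,0,-10]},
    {"slide": [0.0264,-0.0211,0.001],"twist": [0,0,-15]},
    {"slide": [0.0339,-0.0295,0.001],"twist": [0,0,-20]},
    {"slide": [0.0406,-0.0386,0.001],"twist": [0,0,-25]}
  ]
}}

```text
time: 5.07
tool_pos: [0.5382, 0.1096, 0.0245]
eef_rot: [0.0, -0.288, 0.958, 0.001]
ft_force: [-1.6, 2.7, 2.5]
gripper_width: 0.32
finger_force: 31.4
```

```bash
cat > look.py <<'E'
from h import *
B=np.load('fit0.npz')['B']; s=bot.sense(); q=s['eef_rot']; yaw=2*np.arctan2(q[2],q[1])
print(round(s['time'],2),s['tool_pos'].round(4),'yaw',round(yaw,3),s['gripper_width'],s['finger_force'],s['ft_force'].round(1),s['torque'].round(2))
yw=(yaw+np.pi/2)%np.pi-np.pi/2
print('tool in board',np.round(rel(B,[*s['tool_pos'][:2],yw]),3))
for n in('top','scene'):
    im=cam(n); r=bot.cut_out(n,'loose_wall')[:1]; 
    if r:
        k=r[0]['pixels']; print(n,r[0]['score'],k.sum())
    r=r[0]['pixels'] if r else None
    cv2.imwrite(f'pics/last_{n}.png',cv2.warpAffine(im['color'],np.float32([[4,0,-600],[0,4,-560]]),(800,600),flags=cv2.INTER_CUBIC))
E
python3 look.py
```

```text
5.07 [0.5382 0.1096 0.0245] yaw 3.726 0.31980755492929896 31.358842849731445 [-1.6  2.7  2.5] [0.48 0.19 0.06]
tool in board [35.473 31.408  0.457]
top 0.73 430
scene 0.8 1999
```

View pics/last_scene.png

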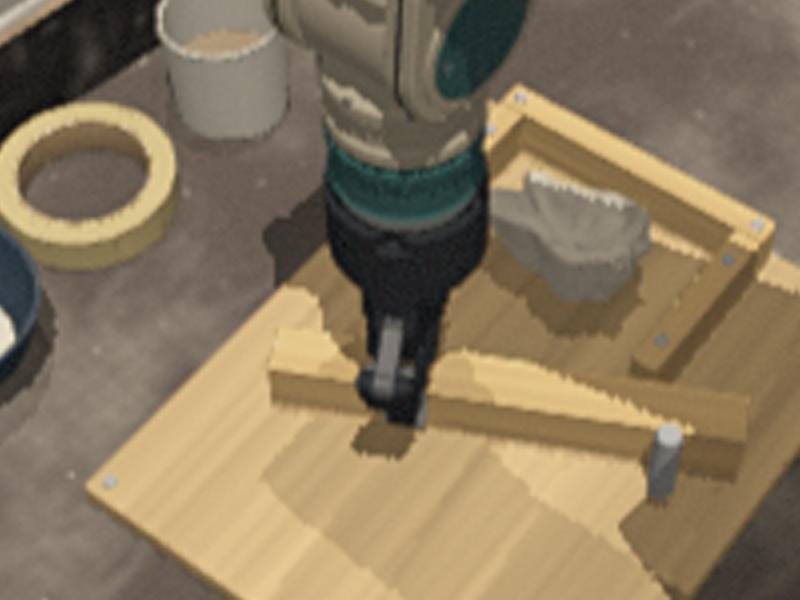

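The scene crop shows the wall gripped at about (395,390), flat on the board, with its heel still between the post top (668,435) and the near wall end (650,360). I continue the arc by 18°.

Call:
{"name": "step_arm", "arguments": {
  "moves": [
    {"slide": [0.0059,-0.0097,0],"twist": [0,0,-5]},
    {"slide": [0.0109,-0.0198,0],"twist": [0,0,-10]},
    {"slide": [0.0151,-0.0303,0],"twist": [0,0,-15]},
    {"slide": [0.0171,-0.0367,0],"twist": [0,0,-18]},
    {"slide": [0.0171,-0.0367,0],"twist": [0,0,-18]}
  ]
}}

```text
time: 5.68
tool_pos: [0.5552, 0.0722, 0.0245]
eef_rot: [0.0, -0.136, 0.991, -0.0]
ft_force: [0.7, -0.3, 1.6]
gripper_width: 0.323
finger_force: 31.3
```

Call:
{"name": "step_arm", "arguments": {
  "moves": [
    {"slide": [0,0,0],"twist": [0,0,0]},
    {"slide": [0,0,0],"twist": [0,0,0]},
    {"slide": [0,0,0],"twist": [0,0,0]},
    {"slide": [0,0,0],"twist": [0,0,0]}
  ],
  "jaw": -0.05
}}

```text
time: 6.02
tool_pos: [0.5544, 0.0729, 0.0241]
eef_rot: [-0.0, -0.137, 0.991, 0.0]
ft_force: [-0.3, -0.7, -1.0]
gripper_width: 0.476
finger_force: 0.0
```

Call:
{"name": "step_arm", "arguments": {
  "moves": [
    {"slide": [0,0,0.02],"twist": [0,0,0]},
    {"slide": [0,0,0.05],"twist": [0,0,0]},
    {"slide": [-0.01,0.03,0.08],"twist": [0,0,0]},
    {"slide": [-0.02,0.06,0.08],"twist": [0,0,0]},
    {"slide": [-0.02,0.09,0.08],"twist": [0,0,0]},
    {"slide": [-0.02,0.12,0.08],"twist": [0,0,0]},
    {"slide": [-0.02,0.15,0.08],"twist": [0,0,0]},
    {"slide": [-0.02,0.15,0.08],"twist": [0,0,0]}
  ]
}}

```text
time: 6.68
tool_pos: [0.5349, 0.2272, 0.1047]
eef_rot: [0.001, -0.139, 0.99, 0.001]
ft_force: [0.3, 0.2, 0.3]
gripper_width: 0.474
finger_force: 0.0
```

```bash
cat >> look.py <<'E'
ims=[];ms=[]
for n in('top','scene'):
    im=cam(n); r=bot.cut_out(n,'loose_wall')
    if r: ims.append(im);ms.append(r[0]['pixels'])
for s_ in([[i] for i in range(len(ims))]+[list(range(len(ims)))]):
    W,e=fit([ims[i] for i in s_],[ms[i] for i in s_],WALL,[.430,.0367,float(__import__('sys').argv[1])])
    print(s_,W.round(4),round(e),np.round(rel(B,W),3))
E
python3 look.py 0.27
```

```text
6.68 [0.5349 0.2272 0.1047] yaw 3.421 0.47437569257812234 0.0 [0.3 0.2 0.3] [ 0.03 -0.03  0.03]
tool in board [ 47.217 148.478   0.152]
top 0.72 1338
scene 0.72 2200
[0] [0.4294 0.037  0.2704] 285 [-81.623 -26.731   0.143]
[0] [0.4294 0.037  0.2704] 285 [-81.623 -26.731   0.143]
```

View pics/last_top.png

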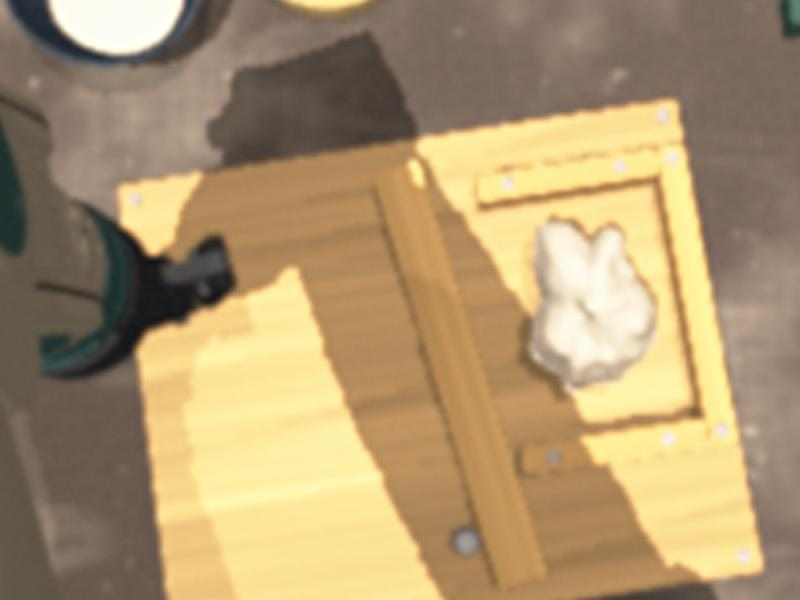

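The top crop shows the wall nearly shut (tip at (400,175), heel at (520,580)), with the post at (466,540) still outside the heel and the model untouched at (590,300). The fit gives origin (-81.6,-26.7) and 0.143 rad left. Next I close the fingers, come down outside and push along the board's -y.

Call:
{"name": "step_arm", "arguments": {
  "moves": [
    {"slide": [0.005,-0.03,0],"twist": [0,0,-4]},
    {"slide": [0.01,-0.06,0],"twist": [0,0,-8.7]},
    {"slide": [0.0163,-0.09,-0.01],"twist": [0,0,-8.7]},
    {"slide": [0.0163,-0.105,-0.03],"twist": [0,0,-8.7]},
    {"slide": [0.0163,-0.105,-0.05],"twist": [0,0,-8.7]},
    {"slide": [0.0163,-0.105,-0.07],"twist": [0,0,-8.7]},
    {"slide": [0.0163,-0.105,-0.079],"twist": [0,0,-8.7]},
    {"slide": [0.0163,-0.105,-0.079],"twist": [0,0,-8.7]}
  ],
  "jaw": -1
}}

```text
time: 7.75
tool_pos: [0.5489, 0.1165, 0.023]
eef_rot: [-0.003, -0.06, 0.998, -0.0]
ft_force: [-0.6, 0.7, -0.8]
gripper_width: -0.002
finger_force: 0.0
```

```bash
cat > st.py <<'E'
from h import *
B=np.load('fit0.npz')['B']; s=bot.sense(); q=s['eef_rot']; yaw=2*np.arctan2(q[2],q[1])
print(round(s['time'],2),s['tool_pos'].round(4),s['gripper_width'],s['ft_force'].round(1),s['qvel'].round(2))
print('tool in board',np.round(rel(B,[*s['tool_pos'][:2],(yaw+np.pi/2)%np.pi-np.pi/2]),3))
E
python3 st.py
```

```text
7.75 [0.5489 0.1165 0.023 ] -0.0018400498467742905 [-0.6  0.7 -0.8] [ 0.01 -0.03  0.04  0.03  0.    0.  ]
tool in board [ 4.6960e+01  3.6917e+01 -7.0000e-03]
```

Call:
{"name": "step_arm", "arguments": {
  "moves": [
    {"slide": [0.0008,-0.006,0],"twist": [0,0,0]},
    {"slide": [0.0014,-0.011,0],"twist": [0,0,0]},
    {"slide": [0.002,-0.015,0],"twist": [0,0,0]},
    {"slide": [0.0024,-0.019,0],"twist": [0,0,0]},
    {"slide": [0.0028,-0.022,0],"twist": [0,0,0]},
    {"slide": [0.0032,-0.025,0],"twist": [0,0,0]},
    {"slide": [0.0036,-0.028,0],"twist": [0,0,0]},
    {"slide": [0.0039,-0.031,0],"twist": [0,0,0]},
    {"slide": [0.0041,-0.032,0],"twist": [0,0,0]},
    {"slide": [0.0041,-0.032,0],"twist": [0,0,0]}
  ]
}}

```text
time: 8.58
tool_pos: [0.5555, 0.0851, 0.0253]
eef_rot: [0.0, -0.061, 0.998, -0.0]
ft_force: [0.6, 1.1, 0.8]
gripper_width: 0.002
finger_force: 0.6
```

```bash
python3 st.py
```

```text
8.58 [0.5555 0.0851 0.0253] 0.0016263393819520686 [0.6 1.1 0.8] [ 0.01  0.   -0.01  0.   -0.01  0.  ]
tool in board [ 4.9542e+01  4.8990e+00 -6.0000e-03]
```

Call:
{"name": "step_arm", "arguments": {
  "moves": [
    {"slide": [0.0001,-0.001,0],"twist": [0,0,0]},
    {"slide": [0.0003,-0.002,0],"twist": [0,0,0]},
    {"slide": [0.0004,-0.003,0],"twist": [0,0,0]},
    {"slide": [0.0005,-0.004,0],"twist": [0,0,0]},
    {"slide": [0.0005,-0.004,0],"twist": [0,0,0]}
  ]
}}

```text
time: 9.0
tool_pos: [0.5559, 0.0812, 0.0252]
eef_rot: [-0.0, -0.061, 0.998, -0.0]
ft_force: [0.3, 1.7, 0.8]
gripper_width: -0.0
finger_force: 0.8
```

```bash
python3 st.py; python3 look.py 0.13|tail -3
```

```text
9.0 [0.5559 0.0812 0.0252] -0.00030208291316148546 [0.3 1.7 0.8] [ 0. -0.  0.  0. -0.  0.]
tool in board [ 4.9417e+01  1.0460e+00 -6.0000e-03]
scene 0.76 1599
[0] [0.4264 0.0349 0.1369] 710 [-8.4889e+01 -2.8451e+01  9.0000e-03]
[0] [0.4264 0.0349 0.1369] 710 [-8.4889e+01 -2.8451e+01  9.0000e-03]
```

Call:
{"name": "step_arm", "arguments": {
  "moves": [
    {"slide": [0.0001,-0.001,0],"twist": [0,0,0]},
    {"slide": [0.0003,-0.002,0],"twist": [0,0,0]},
    {"slide": [0.0004,-0.003,0],"twist": [0,0,0]},
    {"slide": [0.0004,-0.003,0],"twist": [0,0,0]}
  ]
}}

```text
time: 9.73
tool_pos: [0.5558, 0.0798, 0.0251]
eef_rot: [-0.0, -0.061, 0.998, 0.002]
ft_force: [0.1, 5.4, -0.4]
gripper_width: 0.0
finger_force: 2.8
```

```bash
python3 st.py
```

```text
9.73 [0.5558 0.0798 0.0251] 0.00011384273452685876 [ 0.1  5.4 -0.4] [ 0. -0. -0.  0. -0.  0.]
tool in board [ 4.9139e+01 -3.9600e-01 -5.0000e-03]
```

Call:
{"name": "step_arm", "arguments": {
  "moves": [
    {"slide": [0.0001,-0.001,0],"twist": [0,0,0]},
    {"slide": [0.0003,-0.002,0],"twist": [0,0,0]},
    {"slide": [0.0004,-0.003,0],"twist": [0,0,0]},
    {"slide": [0.0004,-0.003,0],"twist": [0,0,0]}
  ]
}}

```text
time: 10.07
tool_pos: [0.5558, 0.0797, 0.0253]
eef_rot: [-0.0, -0.062, 0.998, 0.005]
ft_force: [-1.9, 14.3, 1.0]
gripper_width: -0.001
finger_force: 6.7
```

```bash
python3 st.py
```

```text
10.07 [0.5558 0.0797 0.0253] -0.000918211359791899 [-1.9 14.3  1. ] [ 0.   -0.   -0.   -0.   -0.01  0.  ]
tool in board [ 4.9171e+01 -4.4100e-01 -4.0000e-03]
```

The wall has stopped against something: 14 N with no further motion. I back off and check.

Call:
{"name": "step_arm", "arguments": {
  "moves": [
    {"slide": [-0.0013,0.01,0],"twist": [0,0,0]},
    {"slide": [-0.004,0.03,0],"twist": [0,0,0]},
    {"slide": [-0.007,0.05,0.02],"twist": [0,0,0]},
    {"slide": [-0.01,0.08,0.05],"twist": [0,0,0]},
    {"slide": [-0.014,0.11,0.08],"twist": [0,0,0]},
    {"slide": [-0.018,0.14,0.1],"twist": [0,0,0]},
    {"slide": [-0.022,0.17,0.12],"twist": [0,0,0]},
    {"slide": [-0.026,0.2,0.12],"twist": [0,0,0]},
    {"slide": [-0.026,0.23,0.12],"twist": [0,0,0]},
    {"slide": [-0.026,0.23,0.12],"twist": [0,0,0]}
  ]
}}

```text
time: 10.9
tool_pos: [0.531, 0.3097, 0.1462]
eef_rot: [0.001, -0.063, 0.998, 0.001]
ft_force: [-0.3, 0.5, -0.3]
gripper_width: 0.004
finger_force: 0.0
```

```bash
python3 st.py; python3 look.py 0.13|tail -4
```

```text
10.9 [0.531  0.3097 0.1462] 0.0036345314774785392 [-0.3  0.5 -0.3] [-0.05 -0.01 -0.05  0.02 -0.06 -0.05]
tool in board [ 5.38150e+01  2.30836e+02 -2.00000e-03]
scene 0.8 1995
[0] [0.426  0.0355 0.1278] 82 [-85.26  -27.759   0.   ]
[1] [0.4269 0.0344 0.13  ] 219 [-8.4453e+01 -2.8932e+01  2.0000e-03]
[0, 1] [0.4264 0.0354 0.1278] 305 [-84.878 -27.902   0.   ]
```

View pics/last_top.png

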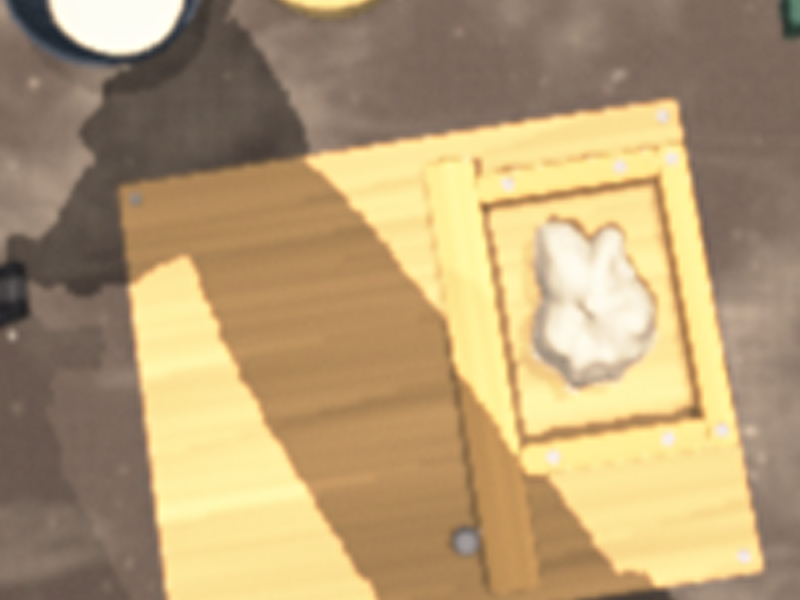

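View pics/last_scene.png

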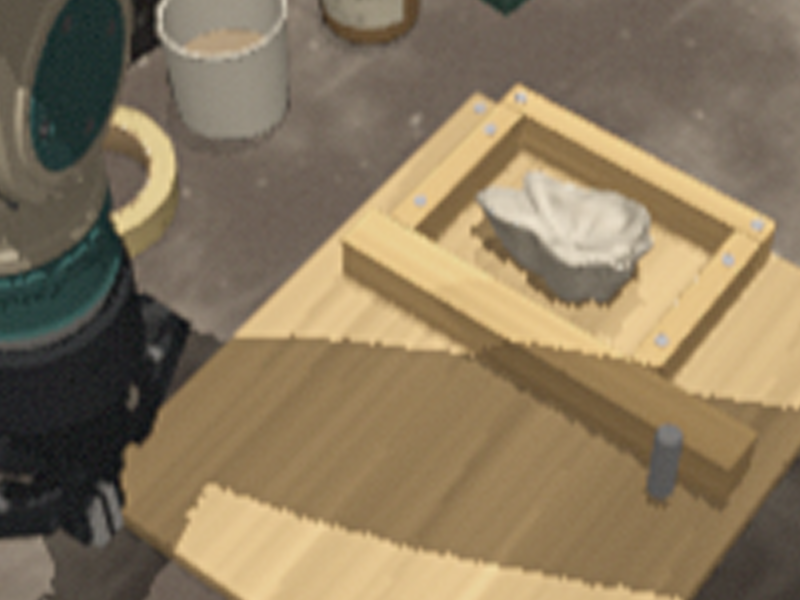

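The top crop shows the wall flush across both side-wall ends: tip at (452,165), past the far wall, and heel at (512,585), inside the post at (466,540). The scene crop agrees: no gap, model in place. The fit gives yaw 0.000 and inner face at about y = -42. The tip is about 12 mm past the far wall, so both ends are fully covered.

```bash
python3 -c "
from workcell import bot
print(bot.sign_off())"
```

```text
the job is handed in; nothing more can be done
None
```

The casting frame is closed: the front wall lies flush across both side-wall ends (measured 0.000 rad from parallel), covers both fully and has been let go, with its heel still behind the post. It sits about 4 mm towards its heel from the nominal spot; the model, mug and jar were not touched, and the job is handed in.

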